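# Stagger the washed trays to dry

## Task

The washed trays must air out: stagger them in one stack on the grey drip tray, blue lowest, then white, then green, each shifted lengthwise the opposite way from the one under it, squarely in line sideways, and dropped down level with the end lip of the tray below caught in the groove under its floor. Slide the blue and the white tray along on the pile without lifting them off, fetch the green tray from the worktop to go on top, and leave the jar, the tape, the mill and the mug where they stand. It does not matter to which end the blue tray goes, as long as the three alternate.

Things in the scene. Friction and masses are not known exactly. Their poses are not given: they have to be found in the camera images.
- drip_tray: Grey open tray 180 (its x) x 64 mm (y), fixed to the worktop, base of the pile. Origin: centre of underside; z up. Walls 4 mm, side rims turned in to 7 mm wide. From the underside: side rims 30 mm high, the end walls (x = +-90 mm) 34, so each end has a 4 mm lip; inner floor 7.5 mm. Under every tray two grooves run across, 7 mm wide, 5 deep, at x = +-62 mm. All four trays are one mould; both ends alike.
- blue_tray: Blue tray, loose, 0.25 kg, same mould and frame as the drip tray; starts flush on it, riding on its two end lips, origin 34 mm above the drip tray's. Shifted 26 mm lengthwise either way, its leading groove falls over that lip and its trailing end drops behind the other: it lies level on the side rims, 30 mm above, locked lengthwise, also while a tray on it is pushed.
- white_tray: White tray, loose, 0.25 kg, same mould and frame. Starts flush on the blue tray (34 mm above it), empty and open, so a fingertip can reach in and push its end wall from inside (inside 172 x 50 mm at the rim). It rides along when the blue tray is pushed. Seats on the blue tray as blue does on the drip tray.
- green_tray: Green tray, loose, 0.25 kg, same mould and frame. Starts upright on the worktop apart from the pile, its length roughly pointing away from the robot; can be gripped across its 64 mm width. Seats on the white tray in the same way.
- spice_jar: Bystander: clear jar of dark spice with a red lid, 81 mm across, 163 mm tall, 0.8 kg. Origin: centre of its underside. It stands close to one end of the pile (40 to 50 mm from it), leaving too little room for a gripper at that end.
- tape_roll: Bystander: yellow roll of tape lying flat, 96 mm across, 25 mm high. Origin: centre of its underside. It lies near the other end of the pile, lower than the blue tray's underside.
- pepper_mill: Bystander: wooden pepper mill, 58 mm across, 170 mm tall. Origin: centre of its underside. It stands on the far side of the pile.
- speckled_mug: Bystander: white speckled mug with a handle, 81 x 120 mm, 94 mm tall. Origin: centre of its underside. It stands beyond the far end of the green tray.
Things that resemble listed ones, but are neither listed nor needed, are in the scene too. Of the things like the green_tray, leave any that is brown or orange; of the rest the larger one is meant.

How it is judged:
By the outcome, as a careful person would: the job done as asked, in the order asked, and still so for the second after the job is handed in, with the robot touching nothing.
It also fails if it takes over 72 s, if anything falls off the work surface, if the arm or the gripper's body presses on something with over 40 N, if the wrist force passes 120 N, or if a joint passes its speed limit or range.

## Robot

A 6-joint arm with a two-finger parallel gripper is mounted at the origin on a cart in front of the work surface, level with it; the furniture and walls round the work are solid. World frame = base frame: x ahead of the robot, y to its left, z up, the work surface at z = 0. Lengths are in mm, angles in rad, forces in N, time in s.
With the tool pointing down it reaches from about 350 to 875 mm from the base axis. Payload 4.2 kg.
Tool frame: the origin (TCP) lies on the mounting face of the last link; the fingertips stand 173 mm ahead of it and the grasp point (between the pads) lies 155 mm ahead of it; z points along the fingers, y is the line along which they close (so a half turn about z gives the same grasp; the last joint's range is limited). The gripper opens to 85 mm and grips with 20 to 120 N. Pads are 22 mm wide; open, the fingers measure 114 mm over their backs; the gripper's body (76 mm by 85 mm) begins 54 mm behind the grasp point. The pads swing forward as they close: fully open they stand 13 mm farther back than shut.
Start: joints at [0.259, 0.385, 0.008, 0, -1.194, -0.259], TCP at [624.98, 0.025, 404.712] pointing down, gripper open.
Joint ranges: [-3.14, 3.14], [-1.21, 2.06], [-1.07, 1.41], [-3.16, 2.05], [-2.99, -0.16], [-3.1, 3.1]. Speed limits (rad/s): [2.79, 2.79, 3.14, 3.14, 3.14, 3.14].

## Interface

Orientations are given as a unit quaternion [x, y, z, w].
In Python, from bench import arm gives the robot as it stands.
- The arm moves only by the tool carry_out, never from a script. Its argument "rows" is a list of rows, each a list of 7 numbers: the shift along the tool's x, y, z as a fraction of full scale, then the turn, a rotation vector about the tool's x, y, z as a fraction of full scale, then the opening, from -1 (shut) to 1 (fully open). A call has 1 to 12 rows; each row is the pose to reach, as a shift and turn from the pose commanded when the call began, along the tool's axes at that moment, turning the shorter way round; what a row does not reach only later rows make up. Full scale, the value 1, is 20 cm for a shift and pi rad for a turn. A row lasts 1/8 s, in which the tool goes at most 62.5 mm and 10.7 degrees, less where a joint would pass 70% of its speed; a pose out of reach is approached as far as the arm can. A call with a number of a shift or a turn outside -1 to 1 is refused whole. A call with a gripper value outside its range is refused whole. The fingers move at their own pace and stop on an object; the grip force is fixed at half the most. Time passes only in rows, so rows that repeat a pose let the fingers close. It gives the time, the measured TCP pose, the force, the opening and the grip force at its end, in the units of the state.
- arm.read_state(): the state, without advancing time (a new reading comes with each control period).
- arm.get_image(name): name is "scene" or "side" or "wrist"; returns (picture, depth): 384x512x3 uint8, red, green, blue; 384x512 float32, mm along the optical axis (not along the pixel's ray), 0 where there is no reading.
- arm.calibration(name): a dict with "mtx" (3x3 intrinsics, pixels), "cam_to_world" (4x4, takes a point from camera to world coordinates). Camera axes: x right, y up, looking along -z (the intrinsics and any distortion apply to the point x, -y, -z); pixel columns grow to the right and rows downward; lengths in mm; the calibration is good to about 2 mm. A picture is of the moment at which its call begins: read the wrist's pose just before it. calibration takes no time and is no camera call; for the wrist camera it gives the pose at the moment of the call.
- arm.job_done(): hands the job in; it is judged then, once.
The state is a dict: "clock": time; "joints": joint angles; "joint_vel": joint speeds; "joint_efforts": joint torques, N m; "position": TCP position; "ee_rot": TCP orientation; "contact_force": force on the tool from outside, world axes, zero at the start; "wrist_torque": the same for the moment, N m; "gripper_width": finger opening in mm; "grasp_force": force on a finger pad.
Only numpy, scipy, OpenCV 4.12 (cv2) and the standard library are available. Lean on these libraries where they do the work, as an engineer would, in place of code of your own. Each camera call takes 0.05 s, during which the arm holds its last target. There are 200 camera calls.

## Working session

There is one attempt and no reset: what is moved stays moved. The work goes in short steps, Python scripts to look and compute and a tool call to move; the robot and the scene stay as the last step left them, time stands still between calls to the robot, and variables do not carry over. Pictures are saved under pics/ and viewed, at most 10 in all, crops included, and the job is handed in when it is done.

Besides the shell and the picture viewer there is one more tool, called after "Emit:" by a JSON object that holds its "name" and its "arguments". carry_out: Moves the arm, as the interface text tells. Its arguments: {"type":"object","properties":{"rows":{"type":"array"}},"required":["rows"]}

```bash
mkdir -p pics
cat > h.py <<'E'
import numpy as np, cv2
from bench import arm
def grab(n):
    c=arm.calibration(n); p,d=arm.get_image(n); np.savez(f'{n}.npz',p=p,d=d,K=c['mtx'],T=c['cam_to_world'])
    return p,d,np.array(c['mtx']),np.array(c['cam_to_world'])
def load(n):
    z=np.load(f'{n}.npz'); return z['p'],z['d'],z['K'],z['T']
def cloud(d,K,T):
    v,u=np.mgrid[:d.shape[0],:d.shape[1]]
    X=np.stack([(u-K[0,2])/K[0,0]*d,-(v-K[1,2])/K[1,1]*d,-d,np.ones_like(d)],-1)
    W=(X@T.T)[...,:3]; W[d==0]=np.nan; return W
def save(p,n,box=None,s=1):
    if box: p=p[box[1]:box[3],box[0]:box[2]]
    cv2.imwrite(f'pics/{n}.png',cv2.resize(p[...,::-1],None,fx=s,fy=s,interpolation=cv2.INTER_CUBIC))
E
python3 - <<'E'
from h import *
P=[]
for n in ['scene','side','wrist']:
    p,d,K,T=grab(n); print(n,K[0],np.round(T[:3],2).tolist()); P.append(p)
save(np.hstack(P[:2]),'a',s=0.78); save(P[2],'w')
print(arm.read_state())
E
```

```text
scene [388.28648739   0.         255.01056044] [[0.93, 0.27, -0.26, 220.73], [-0.38, 0.68, -0.63, -962.66], [0.01, 0.68, 0.73, 998.65]]
side [467.81006169   0.         251.2682855 ] [[0.18, -0.84, 0.5, 1324.97], [0.98, 0.16, -0.08, -299.08], [-0.01, 0.51, 0.86, 1354.05]]
wrist [287.50586668   0.         256.44952792] [[-1.0, -0.0, 0.0, 623.71], [0.0, -0.96, -0.27, -68.92], [0.0, -0.27, 0.96, 372.46]]
{'clock': 0.15, 'joints': array([ 2.58581472e-01,  3.85340822e-01,  6.95101046e-03, -3.35566708e-04,
       -1.19395908e+00, -2.58568604e-01]), 'joint_vel': array([-5.81979063e-04, -1.89185721e-04,  3.30377119e-03,  1.48404876e-03,
       -2.04298600e-04,  9.86661211e-05]), 'joint_efforts': array([-6.03353892e-04, -3.92678475e+01,  1.88581592e+01,  4.18858320e+00,
       -3.39302780e-03,  5.70479813e-06]), 'position': array([6.24850121e+02, 1.95183708e-02, 4.03903100e+02]), 'ee_rot': array([-7.07067365e-01,  7.07145752e-01,  5.25122793e-04, -5.92609882e-04]), 'contact_force': array([ 0.05456367, -0.23255171, -0.19044549]), 'wrist_torque': array([-0.03261136, -0.00211447, -0.03826814]), 'grasp_force': 0.0, 'gripper_width': 85.48175710297666}
```

View pics/a.png

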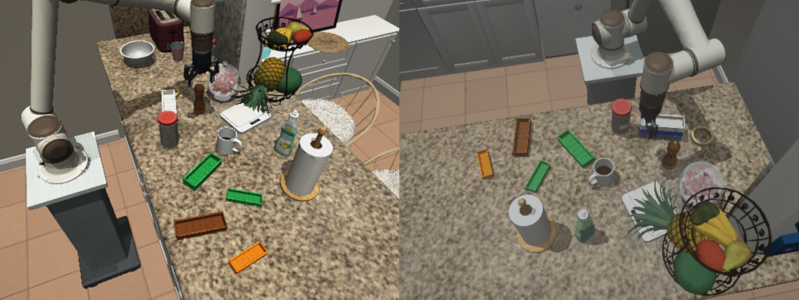

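View pics/w.png

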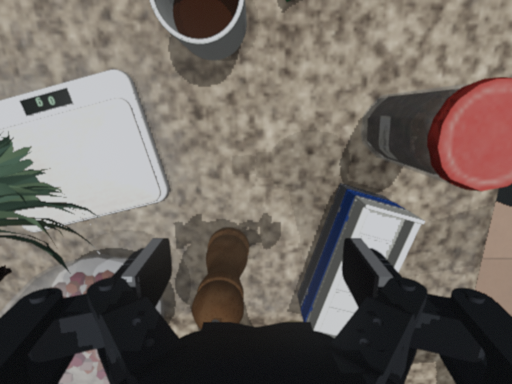

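Pile at about wrist px (365,260), jar near its -y end, mill at (225,275). The larger green tray (side view about (575,148)) lies by the mug. Measuring by point cloud.

Run:
```python
from h import *
for n in ['scene','side','wrist']:
    p,d,K,T=load(n); W=cloud(d,K,T); x,y,z=W[...,0],W[...,1],W[...,2]
    h=cv2.cvtColor(p,cv2.COLOR_RGB2HSV); q=p.astype(int)
    g=(q[...,1]>q[...,0]+40)&(q[...,1]>q[...,2]+30)&(z>24)&(z<42)&(x<800)
    for nm,m in dict(green=g,pile=(z>92)&(z<108)&(x>350)&(x<600)&(y>-60)&(y<260)&(h[...,1]<90)&(h[...,2]>110),
      jar=(z>155)&(z<172)&(x>300)&(x<620)&(h[...,0]%170<12)&(h[...,1]>120),
      mill=(z>100)&(z<180)&(x>520)&(x<680)&(y>-60)&(y<200)&(h[...,1]>90)&(h[...,0]<20),
      tape=(z>15)&(z<35)&(h[...,0]>15)&(h[...,0]<35)&(h[...,1]>90)&(x>350)&(x<650)&(y>60),
      mug=(z>85)&(z<102)&(x>480)&(x<760)&(y<0)&(y>-300)&(h[...,1]<90)).items():
        k,l,st,c=cv2.connectedComponentsWithStats(m.astype(np.uint8))
        for i in range(1,k):
            if st[i,4]<25: continue
            a=W[l==i]; r=cv2.minAreaRect(a[:,:2].astype(np.float32))
            print(n,nm,st[i,4],np.round(np.nanmedian(a,0)),'rect',np.round(r[0]),np.round(r[1]),round(r[2],1),'zr',np.round(np.percentile(a[:,2],[5,50,95])))
```

```text
scene green 326 [ 523. -268.   30.] rect [ 528. -263.] [182.  65.] 29.0 zr [25. 30. 34.]
scene pile 144 [524. 140.  98.] rect [514. 118.] [172.  64.] 72.8 zr [ 94.  98. 102.]
scene jar 356 [453. -59. 163.] rect [454. -55.] [78. 79.] 29.5 zr [159. 163. 165.]
scene mill 187 [655.  93. 140.] rect [659. 104.] [40. 43.] 2.1 zr [106. 140. 158.]
scene tape 75 [592. 310.  23.] rect [585. 295.] [52. 94.] 30.3 zr [17. 23. 27.]
scene mug 131 [ 681. -173.   90.] rect [ 676. -170.] [85. 79.] 64.1 zr [86. 90. 95.]
side green 230 [ 535. -258.   31.] rect [ 528. -258.] [180.  66.] 28.9 zr [26. 31. 36.]
side pile 157 [533. 165.  99.] rect [520. 152.] [106.  70.] 73.6 zr [ 95.  99. 104.]
side jar 408 [457. -51. 164.] rect [455. -50.] [81. 78.] 32.6 zr [159. 164. 168.]
side mill 158 [670. 102. 153.] rect [662. 110.] [46. 36.] 89.9 zr [115. 153. 161.]
side mug 44 [491. -53.  95.] rect [489. -51.] [16. 61.] 0.8 zr [ 86.  95. 101.]
side mug 172 [ 689. -174.   92.] rect [ 683. -168.] [80. 97.] 67.0 zr [86. 92. 97.]
wrist pile 27 [469. -15. 100.] rect [470. -15.] [1. 8.] 51.9 zr [ 93. 100. 107.]
wrist pile 923 [475.  41.  98.] rect [492.  57.] [62. 65.] 73.9 zr [ 95.  98. 102.]
wrist pile 457 [543. 130.  97.] rect [542. 129.] [91.  8.] 73.9 zr [96. 97. 98.]
wrist jar 1837 [483. -54. 162.] rect [467. -49.] [54. 80.] 13.1 zr [156. 162. 164.]
wrist jar 4170 [458. -51. 162.] rect [461. -50.] [44. 61.] 13.3 zr [161. 162. 164.]
wrist mill 2188 [657.  95. 146.] rect [658. 104.] [35. 43.] 89.2 zr [112. 146. 157.]
wrist mug 753 [ 671. -138.   92.] rect [ 674. -145.] [35. 79.] 89.1 zr [87. 92. 94.]
wrist mug 475 [491. -54.  94.] rect [487. -52.] [56. 13.] 89.8 zr [ 86.  94. 101.]
```

```bash
cat >> h.py <<'E'
from scipy.spatial.transform import Rotation as R
import json
def cmd(): 
    try: j=json.load(open('cmd.json')); return np.array(j[0]),R.from_quat(j[1])
    except FileNotFoundError: return np.array([624.98,0.025,404.712]),R.from_quat([-.70710678,.70710678,0,0])
def setcmd(row):  # commit a sent row
    p,r=cmd(); p2=p+r.apply(np.array(row[:3])*200); r2=r*R.from_rotvec(np.array(row[3:6])*np.pi)
    json.dump([p2.tolist(),r2.as_quat().tolist()],open('cmd.json','w'))
def pose(ya): # tool down, tool x pointing at world heading ya deg
    c,s=np.cos(np.radians(ya)),np.sin(np.radians(ya)); return R.from_matrix(np.array([[c,s,0],[s,-c,0],[0,0,-1.]]))
def to(P,ya):
    p,r=cmd(); return np.round(np.r_[r.inv().apply(np.array(P)-p)/200,(r.inv()*pose(ya)).as_rotvec()/np.pi],4).tolist()
E
python3 - <<'E'
from h import *
print(to([531,176,404],73.5+180))
E
```

```text
[-0.8799, 0.4699, 0.0036, 0.0, 0.0, 0.0917]
```

Emit:
{"name": "carry_out", "arguments": {"rows": [[-0.88,0.47,0.0036,0,0,0.0917,1],[-0.88,0.47,0.0036,0,0,0.0917,1],[-0.88,0.47,0.0036,0,0,0.0917,1],[-0.88,0.47,0.0036,0,0,0.0917,1],[-0.88,0.47,0.0036,0,0,0.0917,1],[-0.88,0.47,0.0036,0,0,0.0917,1]]}}

```text
clock: 0.9
position: [531.5, 175.1, 403.8]
ee_rot: [-0.598, 0.802, -0.0, -0.0]
contact_force: [0.1, -0.4, 0.9]
gripper_width: 85.7
grasp_force: 0.0
```

Run:
```python
from h import *
setcmd([-0.88,0.47,0.0036,0,0,0.0917]); p,d,K,T=grab('wrist'); save(p,'w2',s=1.5)
s=arm.read_state(); print(s['position'],cmd()[0],s['clock'])
W=cloud(d,K,T); h=cv2.cvtColor(p,cv2.COLOR_RGB2HSV)
z=W[...,2]; m=(z>94)&(z<106)&(h[...,1]<90)&(h[...,2]>110); m[300:]=0
k,l,st,c=cv2.connectedComponentsWithStats(m.astype(np.uint8))
for i in range(1,k):
    if st[i,4]>60:
        a=W[l==i]; r=cv2.minAreaRect(a[:,:2].astype(np.float32)); print(st[i],np.round(r[0],1),np.round(r[1],1),round(r[2],1),np.nanmedian(a[:,2]))
```

```text
[531.60786067 174.92238636 403.7627034 ] [530.98  176.025 403.992] 0.95
[ 222    5   77  206 3774] [508.5 114.4] [180.3  64.1] 74.0 97.64288021944347
[  0 184  53  34 450] [755.2 122. ] [ 6.9 56.2] 38.8 98.97500392835019
[ 61 224  19  69 389] [741.1 195.1] [74.8 10.2] 73.6 98.17898736054389
```

View pics/w2.png

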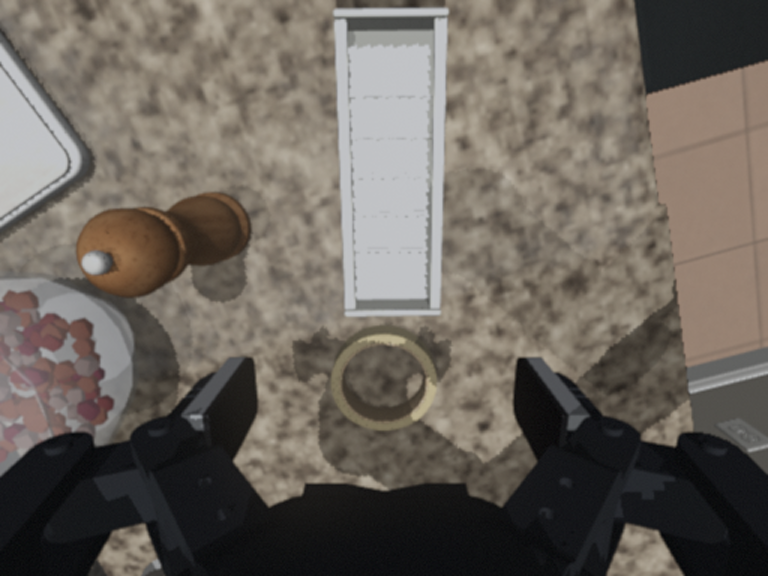

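Full white rim seen (crop rows 10–315, cols 335–447): centre (508.5, 114.4), 180.3×64.1 mm, heading 74°, z 98–102, which matches the given sizes. The tape ring sits at (385,382), clear of the fingertip heights I plan.

```bash
cat >> h.py <<'E'
C=np.array([508.5,114.4]); U=np.array([np.cos(np.radians(74)),np.sin(np.radians(74))]); V=np.array([U[1],-U[0]])
def pu(u,z,v=0): return np.r_[C+U*u+V*v,z]
E
python3 - <<'E'
from h import *
print(to(pu(118,404),254)); print(to(pu(118,215),254))
E
```

```text
[-0.2626, 0.0254, -0.0, 0.0, 0.0, -0.0028]
[-0.2626, 0.0254, 0.945, 0.0, 0.0, -0.0028]
```

Emit:
{"name": "carry_out", "arguments": {"rows": [[-0.2626,0.0254,0,0,0,-0.0028,-0.3],[-0.2626,0.0254,0.3,0,0,-0.0028,-0.3],[-0.2626,0.0254,0.6,0,0,-0.0028,-0.3],[-0.2626,0.0254,0.8,0,0,-0.0028,-0.3],[-0.2626,0.0254,0.945,0,0,-0.0028,-0.3],[-0.2626,0.0254,0.945,0,0,-0.0028,-0.3]]}}

```text
clock: 1.7
position: [541.1, 226.1, 212.4]
ee_rot: [-0.601, 0.799, -0.0, -0.003]
contact_force: [0.4, -0.3, -0.1]
gripper_width: 29.7
grasp_force: 0.0
```

Run:
```python
from h import *
setcmd([-0.2626, 0.0254, 0.945, 0, 0, -0.0028]); s=arm.read_state(); print(s['position'],cmd()[0],s['gripper_width'],s['contact_force'],(s['position'][:2]-C)@np.c_[U,V])
print(to(pu(95,215),254),to(pu(74,215),254))
```

```text
[541.12662587 226.14815115 212.39356208] [541.03110608 227.82395816 214.992     ] 29.660416620415575 [ 0.44822995 -0.25333989 -0.09048814] [116.41233417   0.56076081]
[0.115, 0.0, -0.0, 0.0, 0.0, -0.0] [0.22, 0.0, -0.0, 0.0, 0.0, -0.0]
```

Emit:
{"name": "carry_out", "arguments": {"rows": [[0.05,0,0,0,0,0,-0.3],[0.085,0,0,0,0,0,-0.3],[0.115,0,0,0,0,0,-0.3],[0.13,0,0,0,0,0,-0.3],[0.145,0,0,0,0,0,-0.3],[0.16,0,0,0,0,0,-0.3],[0.175,0,0,0,0,0,-0.3],[0.185,0,0,0,0,0,-0.3],[0.195,0,0,0,0,0,-0.3]]}}

```text
clock: 2.82
position: [530.1, 190.0, 214.8]
ee_rot: [-0.602, 0.799, 0.0, -0.001]
contact_force: [1.4, 2.9, 1.3]
gripper_width: 29.3
grasp_force: 1.6
```

Run:
```python
from h import *
setcmd([0.195, 0, 0, 0, 0, 0]); s=arm.read_state(); print(s['position'],cmd()[0],s['contact_force'],(s['position'][:2]-C)@np.c_[U,V])
p,d,K,T=grab('side'); save(p,'s3',(230,100,512,260),2.8); p,d,K,T=grab('scene')
s=arm.read_state(); print(s['position'],s['contact_force'])
```

```text
[530.05346322 190.00604203 214.82236728] [530.27994059 190.33512728 214.992     ] [1.3729433  2.94848477 1.29690305] [78.61813179 -0.1213309 ]
[529.9118693  189.75938537 214.58981183] [0.52966474 1.11827326 1.5222412 ]
```

Emit:
{"name": "carry_out", "arguments": {"rows": [[0.01,0,0,0,0,0,-0.3],[0.015,0,0,0,0,0,-0.3],[0.02,0,0,0,0,0,-0.3],[0.02,0,0,0,0,0,-0.3]]}}

```text
clock: 3.42
position: [529.5, 187.2, 214.9]
ee_rot: [-0.602, 0.799, 0.0, 0.001]
contact_force: [2.5, 6.6, -0.9]
gripper_width: 30.1
grasp_force: 3.3
```

Run:
```python
from h import *
setcmd([0.02, 0, 0, 0, 0, 0]); s=arm.read_state(); print(s['position'],cmd()[0],s['contact_force'],(s['position'][:2]-C)@np.c_[U,V])
for n in ['scene','side']:
    p,d,K,T=grab(n); W=cloud(d,K,T); h=cv2.cvtColor(p,cv2.COLOR_RGB2HSV); z=W[...,2]
    uv=(W[...,:2]-C)@np.c_[U,V]; m=(h[...,1]<90)&(h[...,2]>110)&(abs(uv[...,1])<40)&(z>85)&(z<110)&(abs(uv[...,0])<125)
    for rng in [(-118,-105),(-105,-80),(-60,60)]:
        q=m&(uv[...,0]>rng[0])&(uv[...,0]<rng[1]); print(n,rng,q.sum(),np.round(np.percentile(z[q],[10,50,90]),1) if q.sum() else '',)
    print(uv[m][:,0].min())
```

```text
[529.54210707 187.22717645 214.8631716 ] [529.17725695 186.49011899 214.992     ] [ 2.46801898  6.57950566 -0.92113367] [75.8059659   0.15308117]
scene (-118, -105) 0 
scene (-105, -80) 1 [97.3 97.3 97.3]
scene (-60, 60) 122 [89.6 93.3 96.9]
-80.87328241452562
side (-118, -105) 31 [ 92.4  98.4 101.4]
side (-105, -80) 29 [91.4 95.2 97.5]
side (-60, 60) 146 [90.4 94.9 98.4]
-115.63219142078405
```

Emit:
{"name": "carry_out", "arguments": {"rows": [[0.007,0,0,0,0,0,-0.3],[0.013,0,0,0,0,0,-0.3],[0.013,0,0,0,0,0,-0.3]]}}

```text
clock: 3.9
position: [529.6, 186.2, 215.6]
ee_rot: [-0.602, 0.799, 0.001, 0.004]
contact_force: [2.1, 11.5, -1.3]
gripper_width: 29.8
grasp_force: 5.7
```

Run:
```python
from h import *
setcmd([0.013, 0, 0, 0, 0, 0]); s=arm.read_state(); print(s['position'],cmd()[0],s['contact_force'],(s['position'][:2]-C)@np.c_[U,V])
print(to(pu(100,215),254),to(pu(100,404),254),to(pu(36,404),254))
```

```text
[529.5866561  186.23740059 215.59201727] [528.46051258 183.9908636  214.992     ] [ 2.06191187 11.49278307 -1.29395349] [74.86681165  0.46872365]
[-0.138, 0.0, -0.0, 0.0, 0.0, -0.0] [-0.138, 0.0, -0.945, 0.0, 0.0, -0.0] [0.182, 0.0, -0.945, 0.0, 0.0, -0.0]
```

Force rises against a stop: locked. Back off, rise, and look from above.

Emit:
{"name": "carry_out", "arguments": {"rows": [[-0.138,0,0,0,0,0,-0.3],[-0.138,0,-0.3,0,0,0,-0.5],[-0.138,0,-0.6,0,0,0,-1],[-0.02,0,-0.9,0,0,0,-1],[0.182,0,-0.945,0,0,0,-1],[0.182,0,-0.945,0,0,0,-1],[0.182,0,-0.945,0,0,0,-1]]}}

```text
clock: 4.78
position: [517.9, 148.4, 402.7]
ee_rot: [-0.601, 0.799, 0.0, -0.002]
contact_force: [-0.0, -0.4, -0.2]
gripper_width: 0.1
grasp_force: 0.0
```

```bash
cat >> h.py <<'E'
def rims(name,zlo,zhi,vmax=300,f=None):
    p,d,K,T=grab(name); W=cloud(d,K,T); h=cv2.cvtColor(p,cv2.COLOR_RGB2HSV); z=W[...,2]
    m=(z>zlo)&(z<zhi)&(f(h) if f else (h[...,1]<90)&(h[...,2]>110)); m[vmax:]=0
    k,l,st,c=cv2.connectedComponentsWithStats(m.astype(np.uint8)); i=1+np.argmax(st[1:,4])
    a=W[l==i]; r=cv2.minAreaRect(a[:,:2].astype(np.float32)); c=np.array(r[0]); print('rim',np.round(r[0],1),np.round(r[1],1),round(r[2],1),'z',np.round(np.nanpercentile(a[:,2],[5,50,95]),1),'uv',(c-C)@np.c_[U,V],'n',len(a))
    uv=(a[:,:2]-C)@np.c_[U,V]
    for lo in range(-125,100,25):
        q=(uv[:,0]>=lo)&(uv[:,0]<lo+25)
        if q.sum()>10: print(lo,np.round(np.median(a[q,2]),1),end=' | ')
    print(); return p,W
E
python3 - <<'E'
from h import *
setcmd([0.182, 0, -0.945, 0, 0, 0]); p,W=rims('wrist',89,103); save(p,'w4',s=1.5)
s=arm.read_state(); print(s['position'],cmd()[0])
E
```

```text
rim [500.   86.5] [179.6  64.2] 73.6 z [92.1 93.6 97.7] uv [-29.12537052  -0.51132969] n 3689
-125 96.3 | -100 93.5 | -75 93.5 | -50 93.4 | -25 93.4 | 0 93.4 | 25 93.4 | 50 96.0 | 
[518.18533691 148.88358175 402.51816118] [518.42609146 149.00128811 403.992     ]
```

View pics/w4.png

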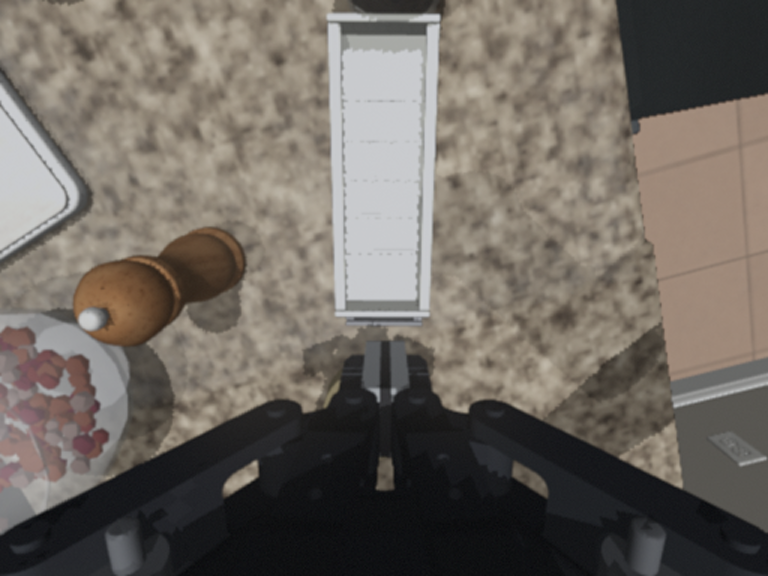

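Blue has dropped, white is level 4 mm lower (rim rows 15–318) and the drip tray's end shows beneath at row 322. Now push white's +u end wall from inside with closed fingers.

Run:
```python
from h import *
for u,z in [(28,404),(28,253),(45,253),(62,253),(75,253)]: print(to(pu(u,z,-.5),253.7))
```

```text
[0.04, 0.0025, -0.0, 0.0, 0.0, 0.0017]
[0.04, 0.0025, 0.755, 0.0, 0.0, 0.0017]
[-0.045, 0.0025, 0.755, 0.0, 0.0, 0.0017]
[-0.13, 0.0025, 0.755, 0.0, 0.0, 0.0017]
[-0.195, 0.0025, 0.755, 0.0, 0.0, 0.0017]
```

Emit:
{"name": "carry_out", "arguments": {"rows": [[0.04,0.0025,0.25,0,0,0.0017,-1],[0.04,0.0025,0.5,0,0,0.0017,-1],[0.04,0.0025,0.7,0,0,0.0017,-1],[0.04,0.0025,0.755,0,0,0.0017,-1],[0.04,0.0025,0.755,0,0,0.0017,-1],[0.0,0.0025,0.755,0,0,0.0017,-1],[-0.04,0.0025,0.755,0,0,0.0017,-1]]}}

```text
clock: 5.7
position: [520.8, 157.7, 254.6]
ee_rot: [-0.6, 0.8, -0.0, 0.002]
contact_force: [0.6, -0.2, -0.6]
gripper_width: -0.2
grasp_force: 0.0
```

Run:
```python
from h import *
setcmd([-0.04, 0.0025, 0.755, 0, 0, 0.0017]); s=arm.read_state(); print(s['position'],cmd()[0],s['contact_force'],(s['position'][:2]-C)@np.c_[U,V])
```

```text
[520.77299116 157.70916198 254.6012174 ] [520.1508327  156.82914016 252.992     ] [ 0.61620215 -0.24398963 -0.58799242] [45.01433332 -0.14006659]
```

Emit:
{"name": "carry_out", "arguments": {"rows": [[-0.02,0,0,0,0,0,-1],[-0.035,0,0,0,0,0,-1],[-0.05,0,0,0,0,0,-1],[-0.065,0,0,0,0,0,-1],[-0.08,0,0,0,0,0,-1],[-0.095,0,0,0,0,0,-1],[-0.11,0,0,0,0,0,-1],[-0.12,0,0,0,0,0,-1],[-0.13,0,0,0,0,0,-1]]}}

```text
clock: 6.82
position: [527.5, 181.9, 253.0]
ee_rot: [-0.6, 0.8, -0.0, -0.0]
contact_force: [0.7, -2.3, 2.7]
gripper_width: -0.2
grasp_force: 1.4
```

Run:
```python
from h import *
setcmd([-0.13, 0, 0, 0, 0, 0]); s=arm.read_state(); print(s['position'],cmd()[0],s['contact_force'],(s['position'][:2]-C)@np.c_[U,V])
p,W=rims('wrist',82,103)
```

```text
[527.47338776 181.89694876 252.95867031] [527.45165143 181.7830586  252.992     ] [ 0.67464629 -2.31305008  2.72678333] [70.11200587 -0.36628959]
rim [540.  124.2] [121.2   7.6] 73.8 z [90.4 92.1 93.8] uv [18.08364442 27.62835003] n 4189
-50 91.0 | -25 91.5 | 0 92.2 | 25 92.8 | 50 93.4 | 75 93.6 |
```

Emit:
{"name": "carry_out", "arguments": {"rows": [[-0.01,0,0,0,0,0,-1],[-0.02,0,0,0,0,0,-1],[-0.03,0,0,0,0,0,-1],[-0.03,0,0,0,0,0,-1]]}}

```text
clock: 7.38
position: [529.2, 187.9, 252.9]
ee_rot: [-0.6, 0.8, 0.0, 0.0]
contact_force: [-0.8, -1.3, -0.1]
gripper_width: -0.2
grasp_force: 0.3
```

Run:
```python
from h import *
setcmd([-0.03, 0, 0, 0, 0, 0]); s=arm.read_state(); print(s['position'],cmd()[0],s['contact_force'],(s['position'][:2]-C)@np.c_[U,V])
p,W=rims('wrist',82,103)
```

```text
[529.212072   187.88570684 252.89314063] [529.13645575 187.54165517 252.992     ] [-0.80857106 -1.33079985 -0.07596361] [76.34801595 -0.34568447]
rim [487.3 146.4] [123.2   7.7] 73.5 z [88.3 89.5 90.5] uv [ 24.95756242 -29.19961976] n 4108
-50 89.5 | -25 89.5 | 0 89.5 | 25 89.5 | 50 89.4 | 75 89.4 |
```

Run:
```python
from h import *
print(to(pu(66,253,-.5),253.7),to(pu(60,404,-.5),253.7))
```

```text
[0.05, 0.0006, -0.0, 0.0, 0.0, -0.0] [0.08, 0.0005, -0.755, 0.0, 0.0, -0.0]
```

Emit:
{"name": "carry_out", "arguments": {"rows": [[0.05,0,0,0,0,0,-1],[0.06,0,-0.3,0,0,0,-1],[0.08,0,-0.6,0,0,0,-1],[0.08,0,-0.755,0,0,0,-1],[0.08,0,-0.755,0,0,0,-1],[0.08,0,-0.755,0,0,0,-1],[0.08,0,-0.755,0,0,0,-1]]}}

```text
clock: 8.3
position: [524.4, 172.0, 402.4]
ee_rot: [-0.6, 0.8, 0.0, -0.001]
contact_force: [0.9, 0.3, 0.0]
gripper_width: -0.1
grasp_force: 0.0
```

Run:
```python
from h import *
setcmd([0.08, 0, -0.755, 0, 0, 0]); p,W=rims('wrist',82,103); save(p,'w5',(160,0,352,260),2.3)
s=arm.read_state(); print(s['position'],cmd()[0],s['clock'])
# blue side visible
h=cv2.cvtColor(p,cv2.COLOR_RGB2HSV); m=(abs(h[...,0].astype(int)-115)<15)&(h[...,1]>100)&(W[...,2]>30)
uv=(W[m][:,:2]-C)@np.c_[U,V]; print(m.sum(),np.percentile(uv,[1,99],axis=0) if m.sum() else '')
# to above green, heading 29 -> tool x heading 180+29 or so
g=np.array([528,-262]); 
for ya in (209,299,119): print(ya,to([g[0],g[1],404],ya))
```

```text
rim [507.7 115. ] [178.9  64.2] 73.7 z [87.9 89.6 93.8] uv [ 0.34444256 -0.88197615] n 3580
-100 92.7 | -75 89.4 | -50 89.5 | -25 89.5 | 0 89.4 | 25 89.4 | 50 89.4 | 75 90.2 | 
[524.52262694 172.06150704 402.53432254] [524.64364423 172.18539766 403.992     ] 8.35
1077 [[-112.27400777  -32.943595  ]
 [ -66.16481482   29.83899073]]
209 [2.0789, -0.6257, -0.0, 0.0, 0.0, 0.2483]
299 [2.0789, -0.6257, -0.0, -0.0, 0.0, -0.2517]
119 [2.0789, -0.6257, -0.0, 0.0, 0.0, 0.7483]
```

View pics/w5.png

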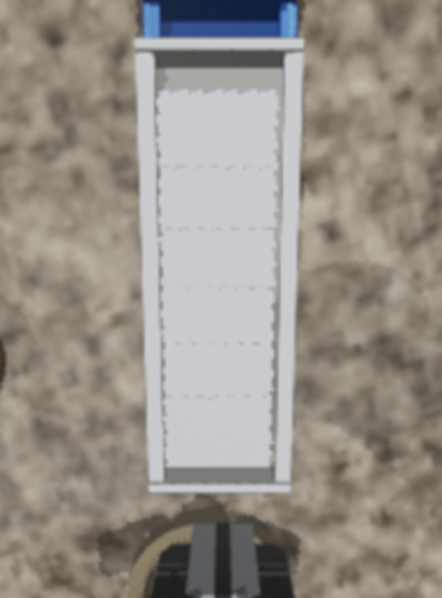

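White is level at z≈90 rim, centre (507.7, 115.0), 73.7°, with blue showing past the jar-side end (rows 5–35). Now to the green tray.

Run:
```python
from h import *
print(to([555,-30,404],230))
```

```text
[0.9276, -0.4295, -0.0, 0.0, 0.0, 0.1316]
```

Emit:
{"name": "carry_out", "arguments": {"rows": [[0.9276,-0.43,0,0,0,0.1316,0],[0.9276,-0.43,0,0,0,0.1316,1],[0.9276,-0.43,0,0,0,0.1316,1],[0.9276,-0.43,0,0,0,0.1316,1],[0.9276,-0.43,0,0,0,0.1316,1]]}}

```text
clock: 8.98
position: [555.2, -30.9, 403.1]
ee_rot: [-0.422, 0.907, 0.0, -0.001]
contact_force: [-0.5, -0.0, 0.6]
gripper_width: 85.2
grasp_force: 0.0
```

Run:
```python
from h import *
setcmd([0.9276, -0.43, 0, 0, 0, 0.1316]); s=arm.read_state(); print(s['position'],cmd()[0],s['ee_rot'],cmd()[1].as_quat())
print(to([580,-233,404],209))
```

```text
[555.20426832 -30.94316472 403.09326338] [555.0893787  -30.01927007 403.992     ] [-4.21750915e-01  9.06711401e-01  2.40237572e-04 -7.37702306e-04] [-0.4226499   0.90629303  0.          0.        ]
[0.6975, -0.7477, -0.0, 0.0, 0.0, 0.1167]
```

Emit:
{"name": "carry_out", "arguments": {"rows": [[0.6975,-0.7475,0,0,0,0.1167,1],[0.6975,-0.7475,0,0,0,0.1167,1],[0.6975,-0.7475,0,0,0,0.1167,1],[0.6975,-0.7475,0,0,0,0.1167,1],[0.6975,-0.7475,0,0,0,0.1167,1],[0.6975,-0.7475,0,0,0,0.1167,1]]}}

```text
clock: 9.72
position: [580.2, -231.2, 403.9]
ee_rot: [-0.251, 0.968, 0.0, -0.0]
contact_force: [0.1, 0.2, -0.1]
gripper_width: 85.4
grasp_force: 0.0
```

Run:
```python
from h import *
setcmd([0.6975, -0.7475, 0, 0, 0, 0.1167]); s=arm.read_state(); print(s['position'],cmd()[0])
p,W=rims('wrist',24,42,f=lambda h:(h[...,0]>45)&(h[...,0]<85)&(h[...,1]>90)); save(p,'w6')
```

```text
[ 580.18166117 -231.15319535  403.93889998] [ 579.95832061 -232.97748185  403.992     ]
rim [ 526.3 -260.2] [178.7  63.5] 29.0 z [27.8 29.6 33.6] uv [-355.13768374  120.380744  ] n 2335
```

View pics/w6.png

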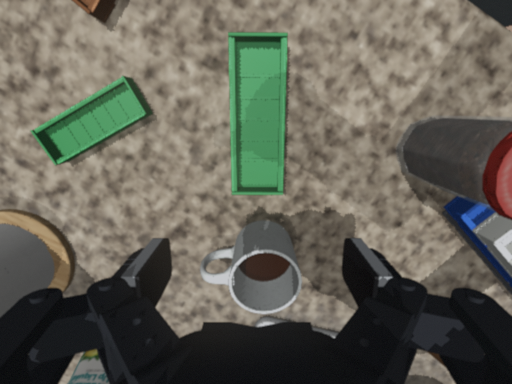

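Green tray at px (230–288, 32–195), centre (526.3, -260.2), 29°; the mug is clear at (265,270).

Run:
```python
from h import *
print(to([526.3,-260.2,404],209),to([526.3,-260.2,178],209))
```

```text
[0.3006, 0.011, -0.0, 0.0, 0.0, -0.0] [0.3006, 0.011, 1.13, 0.0, 0.0, -0.0]
```

Emit:
{"name": "carry_out", "arguments": {"rows": [[0.3005,0.011,0,0,0,0,1],[0.3005,0.011,0.3,0,0,0,1],[0.3005,0.011,0.6,0,0,0,1],[0.3005,0.011,0.8,0,0,0,1],[0.3005,0.011,0.8,0,0,0,1]]}}

```text
clock: 10.4
position: [525.5, -258.7, 241.4]
ee_rot: [-0.251, 0.968, 0.002, -0.003]
contact_force: [0.6, -0.2, 0.5]
gripper_width: 85.5
grasp_force: 0.0
```

Emit:
{"name": "carry_out", "arguments": {"rows": [[0,0,0.15,0,0,0,1],[0,0,0.28,0,0,0,1],[0,0,0.33,0,0,0,1],[0,0,0.33,0,0,0,0.4],[0,0,0.33,0,0,0,0.2],[0,0,0.33,0,0,0,0],[0,0,0.33,0,0,0,0],[0,0,0.33,0,0,0,0]]}}

```text
clock: 11.4
position: [527.3, -260.2, 180.0]
ee_rot: [-0.251, 0.968, -0.001, 0.002]
contact_force: [-0.0, 1.9, 7.4]
gripper_width: 62.5
grasp_force: 69.3
```

Run:
```python
from h import *
setcmd([0.3005,0.011,0.8,0,0,0]);setcmd([0,0,.33,0,0,0]); s=arm.read_state(); print(s['position'],cmd()[0],s['grasp_force'],s['gripper_width'])
```

```text
[ 527.30245182 -260.19456458  179.99866015] [ 526.32614517 -260.18850457  177.992     ] 69.3418836593628 62.49477773880699
```

Run:
```python
from h import *
print(to([526.3,-260.2,378],209),to([560,-85,378],230))
```

```text
[0.0001, 0.0, -1.0, 0.0, 0.0, -0.0] [-0.5719, 0.6845, -1.0, 0.0, 0.0, -0.1167]
```

Emit:
{"name": "carry_out", "arguments": {"rows": [[0,0,-0.15,0,0,0,0],[0,0,-0.4,0,0,0,0],[0,0,-0.7,0,0,0,0],[0,0,-1,0,0,0,0],[-0.2,0.24,-1,0,0,-0.04,0],[-0.4,0.48,-1,0,0,-0.08,0],[-0.57,0.6845,-1,0,0,-0.1167,0],[-0.57,0.6845,-1,0,0,-0.1167,0],[-0.57,0.6845,-1,0,0,-0.1167,0],[-0.57,0.6845,-1,0,0,-0.1167,0]]}}

```text
clock: 12.65
position: [559.3, -86.3, 377.8]
ee_rot: [-0.422, 0.907, 0.0, -0.0]
contact_force: [0.1, 0.1, -2.5]
gripper_width: 62.5
grasp_force: 68.4
```

Run:
```python
from h import *
setcmd([-0.57, 0.6845, -1, 0, 0, -0.1167]); s=arm.read_state(); print(s['position'],cmd()[0],s['grasp_force'],s['gripper_width'],s['contact_force'])
print(to([500.4,90.05,378],253.7))
```

```text
[559.29090253 -86.2654368  377.78675258] [559.66846353 -85.18593371 377.992     ] 68.40978026390076 62.541436627454736 [ 0.13908993  0.07314864 -2.50815693]
[-0.4808, 0.7902, -0.0, 0.0, 0.0, -0.1316]
```

Emit:
{"name": "carry_out", "arguments": {"rows": [[-0.2,0.35,0,0,0,-0.05,0],[-0.4,0.65,0,0,0,-0.1,0],[-0.481,0.79,0,0,0,-0.1316,0],[-0.481,0.79,0,0,0,-0.1316,0],[-0.481,0.79,0,0,0,-0.1316,0],[-0.481,0.79,0.2,0,0,-0.1316,0],[-0.481,0.79,0.4,0,0,-0.1316,0],[-0.481,0.79,0.44,0,0,-0.1316,0],[-0.481,0.79,0.44,0,0,-0.1316,0],[-0.481,0.79,0.44,0,0,-0.1316,0]]}}

```text
clock: 13.9
position: [501.3, 89.9, 291.6]
ee_rot: [-0.599, 0.8, -0.0, 0.002]
contact_force: [-0.9, -0.7, -1.9]
gripper_width: 62.5
grasp_force: 68.3
```

Run:
```python
from h import *
setcmd([-0.481, 0.79, 0.44, 0, 0, -0.1316]); s=arm.read_state(); print(s['position'],cmd()[0],s['ee_rot'],cmd()[1].as_quat(),s['contact_force'],(s['position'][:2]-C)@np.c_[U,V])
p,d,K,T=grab('wrist'); save(p,'w7')
print(to([500.4,90.05,270],253.7))
```

```text
[501.31149677  89.88468267 291.62987984] [500.45737468  90.06385076 289.992     ] [-5.99434332e-01  8.00422122e-01 -4.91080946e-04  1.63320586e-03] [-0.59966627  0.80025019  0.          0.        ] [-0.88262576 -0.71065443 -1.94986631] [-25.54705554  -0.15269556]
[0.0001, 0.0003, 0.1, 0.0, 0.0, -0.0]
```

View pics/w7.png

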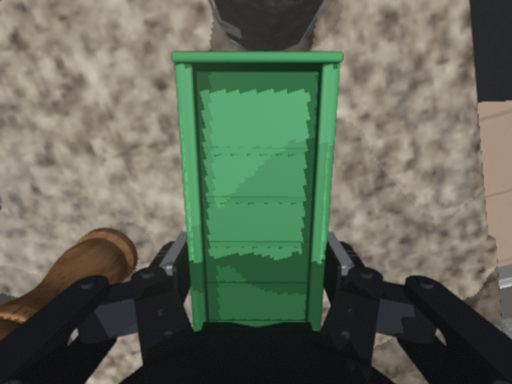

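Green is held squarely; the jar is beyond its end at top. Lower slowly.

Emit:
{"name": "carry_out", "arguments": {"rows": [[0,0,0.03,0,0,0,0],[0,0,0.055,0,0,0,0],[0,0,0.075,0,0,0,0],[0,0,0.085,0,0,0,0],[0,0,0.095,0,0,0,0],[0,0,0.1,0,0,0,0],[0,0,0.1,0,0,0,0]]}}

```text
clock: 14.82
position: [500.5, 90.1, 270.1]
ee_rot: [-0.6, 0.8, -0.0, 0.0]
contact_force: [-0.3, -0.4, -2.7]
gripper_width: 62.8
grasp_force: 68.5
```

Run:
```python
from h import *
setcmd([0,0,.1,0,0,0]); s=arm.read_state(); print(s['position'],cmd()[0],s['contact_force'],s['wrist_torque'],(s['position'][:2]-C)@np.c_[U,V])
```

```text
[500.50536317  90.08577582 270.10138626] [500.45737468  90.06385076 269.992     ] [-0.28891285 -0.36406467 -2.67921565] [-0.05564831  0.0751683  -0.03603628] [-25.57595292  -0.9830297 ]
```

Emit:
{"name": "carry_out", "arguments": {"rows": [[0,0,0.008,0,0,0,0],[0,0,0.015,0,0,0,0],[0,0,0.015,0,0,0,0]]}}

```text
clock: 15.2
position: [500.4, 90.1, 269.9]
ee_rot: [-0.6, 0.8, -0.0, 0.0]
contact_force: [-7.0, -0.2, 16.5]
gripper_width: 62.7
grasp_force: 70.7
```

Run:
```python
from h import *
setcmd([0,0,.015,0,0,0]); s=arm.read_state(); print(s['position'],cmd()[0],s['contact_force'],s['wrist_torque'],(s['position'][:2]-C)@np.c_[U,V])
```

```text
[500.43195824  90.12625139 269.90831662] [500.45737468  90.06385076 266.992     ] [-6.96827249 -0.15642063 16.50065007] [ 0.10844457  2.06505746 -0.13069917] [-25.55727845  -1.06474762]
```

Seated height reached (90 mm above the table grasp). Ease off and release, then rise.

Emit:
{"name": "carry_out", "arguments": {"rows": [[0,0,-0.01,0,0,0,0],[0,0,-0.01,0,0,0,0.6],[0,0,-0.01,0,0,0,1],[0,0,-0.01,0,0,0,1],[0,0,-0.01,0,0,0,1]]}}

```text
clock: 15.82
position: [500.5, 90.1, 268.8]
ee_rot: [-0.6, 0.8, 0.0, -0.0]
contact_force: [-0.2, 0.8, 0.0]
gripper_width: 85.0
grasp_force: 0.0
```

Emit:
{"name": "carry_out", "arguments": {"rows": [[0,0,-0.2,0,0,0,1],[-0.1,0,-0.4,0,0,0,1],[-0.25,0,-0.6,0,0,0,1],[-0.3,0,-0.7,0,0,0,1],[-0.3,0,-0.7,0,0,0,1],[-0.3,0,-0.7,0,0,0,1]]}}

```text
clock: 16.58
position: [516.8, 147.2, 407.5]
ee_rot: [-0.599, 0.8, 0.0, -0.001]
contact_force: [0.7, 0.4, 0.5]
gripper_width: 85.3
grasp_force: 0.0
```

Run:
```python
from h import *
setcmd([0,0,-.01,0,0,0]);setcmd([-.3,0,-.7,0,0,0]); s=arm.read_state(); print(s['position'],cmd()[0],s['clock'])
p,W=rims('wrist',110,134,f=lambda h:(h[...,0]>45)&(h[...,0]<85)&(h[...,1]>90)); save(p,'w8',s=1.5)
p,W=rims('wrist',82,100)
p,d,K,T=grab('side'); save(p,'s8',(230,100,430,230),3.5)
```

```text
[516.81017472 147.17759545 407.53037317] [517.3054179  147.64981641 408.992     ] 16.575
rim [499.6  89.2] [179.3  63.3] 73.7 z [115.2 119.6 123.7] uv [-26.64047644  -1.64946751] n 4430
-125 120.6 | -100 119.4 | -75 119.5 | -50 119.5 | -25 119.4 | 0 119.5 | 25 119.4 | 50 119.9 | 
rim [751.9 150.8] [ 31.3 125.1] 19.4 z [83.2 92.1 99. ] uv [102.12721834 223.92681227] n 1212
50 92.1 | 75 92.7 |
```

View pics/w8.png

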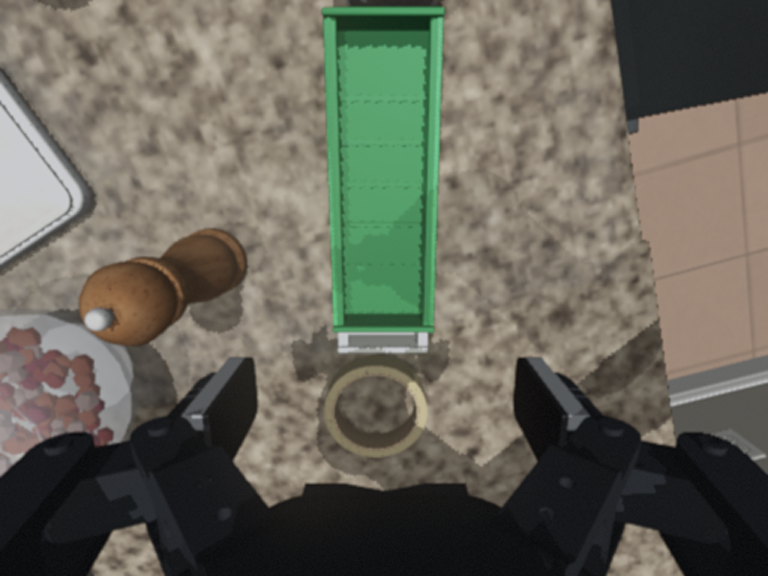

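View pics/s8.png

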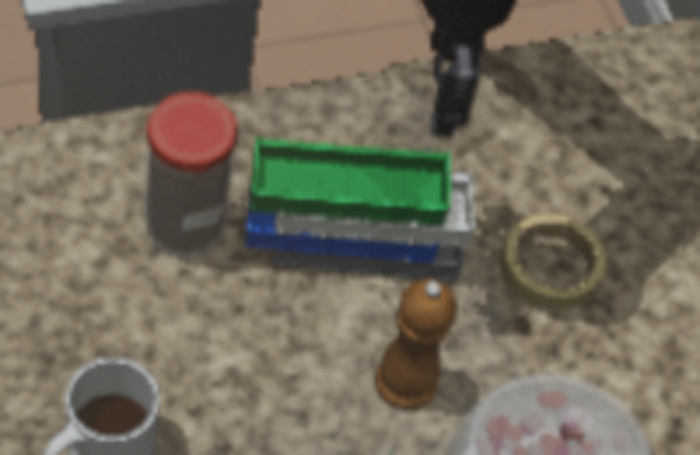

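Green's rim is level at z≈119.5 along its whole length, at heading 73.7°. Its sideways offset from white is under 1 mm. The side view shows blue left, white right and green left, with the bystanders unmoved.

```bash
python3 -c "
from bench import arm
print(arm.job_done())"
```

```text
the job is handed in; nothing more can be done
None
```

The job is handed in: blue, white and green are stacked alternately on the drip tray, each measured level at its dropped height and in line sideways to within about 1 mm, with the jar, tape, mill and mug left where they stood.

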